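# Load-cell check: seat the spring balance and hold it at its ring

## Task

Lift the spring balance off its plywood rest and slide its flat steel end plate edgewise down into the slot of the grip on the load cell until it is fully home, the barrel lying in the rig's saddle. Then take the pull grip and draw the sprung rod straight out until the broad dark ring has just come fully out of the barrel's mouth, not far past it, and finish while still holding it steady there, so that the cell feels the pull. Leave the other things on the bench where they are.

Things in the scene. Friction and masses are not known exactly. Their poses are not given: they have to be found in the camera images.
- balance: Spring balance, loose, about 0.32 kg: square aluminium barrel 24 x 24 mm, 130 mm long, black end caps, white scale strip on top. Origin: middle of the barrel, on its axis; x along the axis towards the pull grip, z up. Neck and end plate at the -x end; the rod comes out of the mouth at x = +65 mm. At the start it lies level in the rest, axis 55 mm above the bench. Grasp width 24 mm (y).
- end_plate (a point): Middle of the balance's flat steel end plate, on the axis at x = -88 mm, same axes as the balance: 6 mm thick (x), 40 mm wide (y), 36 mm tall (z). It is joined to the barrel by a round neck, 9 mm thick and 20 mm long.
- rest: Plywood rest, fixed, that holds the balance at the start. Origin: on the bench under its middle; base 150 x 70 x 12 mm. Two notched uprights at x = -45 and +45 mm (each 14 mm long, 46 mm wide, up to 66 mm above the bench) carry the barrel; between them its middle is free to grasp (the barrel may lie up to 6 mm along from centre). It lifts straight up.
- pull_rod (a joint): How far the sprung rod is drawn out of the barrel, in m: 0 = fully in (where the spring keeps it), 0.045 = the broad ring has just come fully out of the mouth, 0.065 = end stop. The spring pulls it in with 1.8 N at 0 plus 180 N per m drawn (10 N at the ring); friction 0.3 N.
- pull_grip (a point): Middle of the waist of the black pull grip on the rod's end, on the axis, 108 mm from the barrel's middle with the rod in; x is the direction of pull. Waist: round, 20 mm thick, 40 mm long, between a 28 mm collar (barrel side, 18 mm off the mouth with the rod in) and a 32 mm end flange. The rod is 12 mm steel with thin dark lines and one broad dark ring, 4 mm wide, hidden until drawn out 41 mm.
- rig: Load-cell check rig, fixed: base plate 290 x 90 x 12 mm (x = -220 to +70 mm), upright bracket 110 mm high at x = -195 mm, steel load cell, slotted grip, black U saddle. Origin: on the bench under the seated barrel's middle; x from the load cell towards the puller, z up. With the balance seated, its origin is at x = 0 (1.5 mm play either way), y = 0, z = 65 mm here, axes alike.
- saddle (a point): Middle of the floor of the rig's black U saddle, at x = +45 mm, 53 mm above the bench in the rig's frame: 14 mm long, 28 mm between its cheeks for 14 mm, then flaring outwards; the cheeks end 76 mm above the bench. The barrel's end by the mouth lies in it.
- slot_grip: Steel slotted grip on the load cell's stud, 48 mm wide. Origin: middle of the slot's floor, at x = -88 mm and 47 mm above the bench in the rig's frame, same axes. The slot lies across (along y), open above and at both sides, 9 mm wide (x), flaring to 19 mm in the top 10 mm; walls end 40 mm above the floor. The front (+x) wall, 10 mm thick, has a 14 mm notch for the neck.
- core: Bystander: round asphalt core, 100 mm across, 63 mm high. Origin: under its middle, on the bench.
- platen: Bystander: steel disc 90 mm across, 22 mm high with its boss. Origin: under its middle, on the bench.
- tin: Bystander: plain metal tin, 80 mm across, 60 mm high. Origin: under its middle, on the bench.
- weight: Bystander: brass weight with a knob, 38 mm across, 48 mm high. Origin: under its middle, on the bench.
- caliper: Bystander: digital caliper lying flat, 210 mm long, 12 mm high. Origin: under its middle, on the bench.
- spatula: Bystander: spatula lying flat.
- brush: Bystander: bench brush lying flat.
- spanner: Bystander: steel spanner lying flat, 140 mm long, under 15 mm high.
Things that resemble listed ones, but are neither listed nor needed, are in the scene too. Of the things that look like the balance, the largest one is meant.

How it is judged:
On the way, in this order (a step that is already met when the one before it is completed fails the run):
1. the end plate is home in the slot and the barrel lies in the saddle, the rod still in (x of balance in the frame of rig between -0.005 and 0.005 m and y of balance in the frame of rig between -0.006 and 0.006 m and z of balance in the frame of rig between 0.06 and 0.069 m and angle between the x axis of balance and the x axis of rig, either way round below 0.06 rad and value of joint pull_rod below 0.01 m), for 0.2 s.
2. with the plate in the slot, the rod is drawn out to the ring and held (x of balance in the frame of rig between -0.005 and 0.005 m and y of balance in the frame of rig between -0.006 and 0.006 m and z of balance in the frame of rig between 0.06 and 0.069 m and angle between the x axis of balance and the x axis of rig, either way round below 0.06 rad and value of joint pull_rod between 0.041 and 0.049 m), for 0.5 s.
At the end, for the whole second after the job is handed in: Balance seated in the rig (middle within 5 mm along, 6 mm across; axis 60 to 69 mm up and within 0.06 rad of the rig's); rod out 45 mm +-4 mm and still; fingers press on the balance with over 2 N, and it loads the slotted grip with over 4 N (all of step 2 and contact force between the fingers and balance above 2 N and contact force between balance and slot_grip above 4 N and velocity of joint pull_rod between -0.01 and 0.01 m/s and linear speed of balance below 0.02 m/s); the arm keeps its last pose, push and grip.
It fails at once if the rod is stretched more than 10 mm past its ring (value of joint pull_rod above 0.055 m).
It fails at once if another thing on the bench is shifted by more than 30 mm (distance of any of core, platen, tin, weight, caliper, spatula, brush, spanner from where it was at the start of the episode above 0.03 m).
It also fails if it takes over 45 s, if anything falls off the work surface, if the arm or the gripper's body presses on something with over 40 N, if the wrist force passes 120 N, or if a joint passes its speed limit or range.

## Robot

A 7-joint arm with a two-finger parallel gripper is mounted at the origin on the work surface. World frame = base frame: x ahead of the robot, y to its left, z up, the work surface at z = 0. Lengths are in m, angles in rad, forces in N, time in s.
With the tool pointing down it reaches from about 0.425 to 0.875 m from the base axis. Payload 4.7 kg.
Tool frame: the origin (TCP) lies on the centre line of the jaws, within the pads' length; the fingertips stand ahead of it and the grasp point (between the pads) lies 8 mm behind it (ctrl.finger_overhang is the x of the fingertips in the tool frame, in m); x points along the fingers, z is the direction in which the jaws open and shut, and the axes are right-handed (so a half turn about x gives the same grasp; the last joint's range is limited). The gripper opens to 87 mm and grips with 3 to 60 N. Pads are 19 mm wide; open, the fingers measure 117 mm over their backs; the gripper's body (75 mm by 190 mm) begins 51 mm behind the grasp point.
Start: joints at [-1.309, 0.321, -0.07, 1.45, 0.023, 1.371, -0.057], TCP at [0.159, 0.63, 0.234] pointing down, gripper open.
Joint ranges: [-2.86, 2.86], [-0.3, 2.09], [-1.38, 1.24], [0.06, 2.45], [-1.56, 4.7], [0.09, 2.05], [-2.69, 2.69]. Speed limits (rad/s): [2.57, 2.57, 3.14, 3.14, 3.14, 3.14, 3.14].

## Interface

Orientations are given as a rotation vector (axis times angle).
In Python, from bench import readout, viewer, job, nets, ctrl gives the robot as it stands.
- The arm moves only by the shell command python3 -m creep 'ROWS' [FORCE]. ROWS is JSON, a list of rows, each an object with "linear": the shift along the tool's x, y, z in m, a list of three; "twist": the turn, a rotation vector about the tool's x, y, z in degrees, a list of three; "fingers": the gripper's target within -1 to 1 (shut at 1, half-way at 0, fully open at -1). A call has 1 to 8 rows; each row is the pose to reach, as a shift and turn from the pose commanded when the call began, along the tool's axes at that moment; what a row does not reach only later rows make up. A row lasts 1/12 s, in which the tool goes at most 41.7 mm and 7.16 degrees, less where a joint would pass 70% of its speed; a pose out of reach is approached as far as the arm can. A call with a gripper value outside its range is refused whole. The fingers move at their own pace and stop on an object; FORCE is the grip in N (left out, the last holds). Time passes only in rows, so rows that repeat a pose let the fingers close. It gives the time, the measured TCP pose, the force and the opening at its end, in the units of the state.
- readout.get_state(): the state, without advancing time (a new reading comes with each control period).
- viewer.get_image(name): name is "side" or "top"; returns (picture, depth): 420x560x3 uint8, red, green, blue; 420x560 float32, m along the optical axis (not along the pixel's ray), 0 where there is no reading.
- viewer.camera_params(name): a dict with "K" (3x3 intrinsics, pixels), "k1" (the pictures are not rectified: a ray, as slopes to the right and down, at radius r is drawn at 1 + k1 r^2 times it, then the intrinsics apply), "cam_to_world" (4x4, takes a point from camera to world coordinates). Camera axes: x right, y down, z forward; pixel columns grow to the right and rows downward; lengths in m; the calibration is good to about 2 mm. A picture is of the moment at which its call begins. camera_params takes no time and is no camera call.
- job.close_job(): hands the job in, once; it reports no verdict.
Trained networks look in the newest picture that a camera, given by its name, has taken for a name from the list of things; names that differ only in an ending like _2 or _b are one class to them, and where a whole thing is asked for, a point or a joint stands for the part that bears it (a point fixed in the world has none). Each returns a list of dicts, best first, with "conf" (0 to 1); they miss things now and then, are a little off and sometimes report something else, mostly with a low value. They report only what shows in the picture. A call takes as long as a camera call. They do not tell look-alikes from the thing itself.
- nets.boxes_of(camera, label): "centre" ([x, y, z] in m, in world coordinates, good to about 4 mm: the middle of the surface that is visible of it).
- nets.place_of(camera, label): "centre" ([x, y, z] in m, in world coordinates, good to about 4 mm: a listed point, or the origin of a listed thing).
The state is a dict: "time": time; "joint_positions": joint angles; "qd": joint speeds; "joint_torque": joint torques, N m; "position": TCP position; "tool_rot": TCP orientation; "ft_force": force on the tool from outside, world axes, zero at the start; "torque": the same for the moment, N m; "grip_width": opening from 0.0 (shut) to 1.0 (fully open).
Only numpy, scipy, OpenCV 4.12 (cv2) and the standard library are available. Lean on these libraries where they do the work, as an engineer would, in place of code of your own. Each camera call takes 0.05 s, during which the arm holds its last target.

## Working session

There is one attempt and no reset: what is moved stays moved. The work goes in short steps, Python scripts to look and compute and a shell command to move; the robot and the scene stay as the last step left them, time stands still between calls to the robot, and variables do not carry over. Pictures are saved under pics/ and viewed, and the job is handed in when it is done.

```bash
ls; mkdir -p pics; python3 - <<'E'
from bench import readout, viewer, job, nets, ctrl
import cv2
print(readout.get_state()); print(ctrl.finger_overhang)
for n in ("side","top"):
    im,d=viewer.get_image(n); cv2.imwrite(f"pics/{n}0.png",im[:,:,::-1])
    print(n,viewer.camera_params(n))
    for l in ("balance","end_plate","rest","pull_grip","rig","saddle","slot_grip"):
        try: print(l,[(round(r["conf"],2),[round(float(v),4) for v in r["centre"]]) for r in nets.place_of(n,l)])
        except Exception as e: print(l,e)
E
```

```text
pics
{'time': 0.0, 'joint_positions': array([-1.30888741,  0.32181406, -0.07009637,  1.45168002,  0.02260725,
        1.37078604, -0.05688108]), 'qd': array([ 0.00176435, -0.000994  , -0.00027881,  0.00250673, -0.00087858,
       -0.00115431, -0.00058241]), 'joint_torque': array([ 7.06079463e-04, -4.91303444e+01, -4.03353274e-01, -3.12524414e+01,
       -6.37616334e-02,  4.37788549e-02,  1.67273074e-04]), 'position': array([0.15934461, 0.62961724, 0.23246487]), 'tool_rot': array([-1.02603375,  1.31773809,  1.02395502]), 'ft_force': array([ 0.23291998, -0.4828691 ,  0.04498968]), 'torque': array([-0.00778669, -0.01708424,  0.05352367]), 'grip_width': 0.9985957422947487}
0.011
side {'K': array([[432.45106029,   0.        , 274.72744079],
       [  0.        , 432.45106029, 209.52025603],
       [  0.        ,   0.        ,   1.        ]]), 'k1': -0.05005554469046653, 'cam_to_world': array([[ 0.89850483, -0.28784935,  0.33140885,  0.16219867],
       [-0.43893464, -0.58047633,  0.68584518, -0.70281827],
       [-0.0050451 , -0.76170203, -0.64790783,  0.78656403],
       [ 0.        ,  0
[... 1165 characters left out ...]
         1.00000000e+00]])}
balance [(0.93, [0.3109, -0.1165, 0.0087]), (0.8, [0.4509, 0.0474, 0.0543]), (0.79, [0.4445, 0.2772, 0.012]), (0.69, [0.7159, -0.2811, -0.0027]), (0.39, [0.6211, 0.0315, 0.0018])]
end_plate [(0.91, [0.2499, -0.1079, 0.015]), (0.8, [0.4663, 0.3379, 0.0097]), (0.78, [0.4363, 0.1308, 0.0523]), (0.21, [0.6216, 0.1165, 0.045])]
rest [(0.85, [0.4525, 0.0469, 0.0006])]
pull_grip [(0.66, [0.4191, 0.2088, 0.0134]), (0.5, [0.3808, -0.1273, 0.0119]), (0.49, [0.465, -0.0645, 0.0579])]
rig [(0.61, [0.622, 0.0279, 0.0002])]
saddle [(0.57, [0.6174, -0.0119, 0.0528])]
slot_grip [(0.75, [0.4808, -0.3964, 0.0016]), (0.69, [0.622, 0.1177, 0.0437]), (0.55, [0.717, -0.2814, -0.0006])]
```

View pics/side0.png

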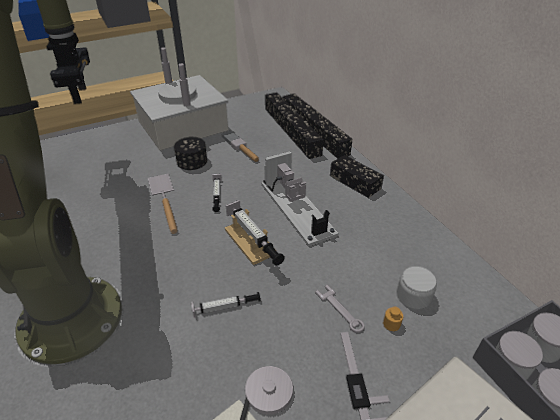

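View pics/top0.png

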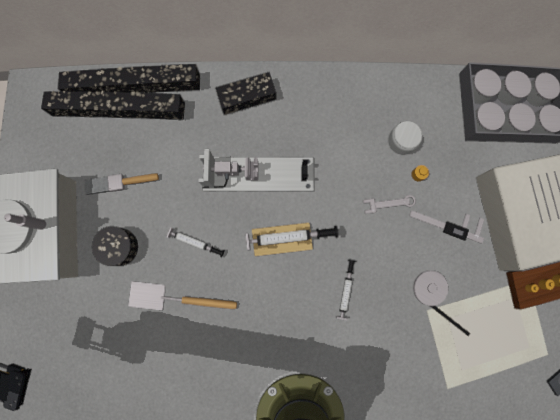

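The side view shows the balance in its rest at about pixel (255,230), with the rig behind it at (300,195). The top view shows the balance lying from (248,240) to (338,233), grip to the right. It is the largest of three look-alikes; the small ones are at (195,242) and (347,290). The rig spans (203–315, 155–190) with its saddle at (308,170). Next I measure axes and yaw from the depth data.

```bash
cat > h.py <<'E'
import numpy as np, cv2
from bench import viewer, readout
from scipy.spatial.transform import Rotation as R
def cloud(n):
    im,d=viewer.get_image(n); p=viewer.camera_params(n)
    return im,d,back(d,p)
def back(d,p):
    K,k=p["K"],p["k1"]; h,w=d.shape
    v,u=np.mgrid[:h,:w]; xd=(u-K[0,2])/K[0,0]; yd=(v-K[1,2])/K[1,1]
    x,y=xd.copy(),yd.copy()
    for _ in range(8):
        f=1+k*(x*x+y*y); x,y=xd/f,yd/f
    P=np.stack([x*d,y*d,d,np.ones_like(d)],-1)
    W=P@p["cam_to_world"].T; W=W[...,:3]; W[d==0]=np.nan
    return W
def proj(X,p):
    T=np.linalg.inv(p["cam_to_world"]); c=np.asarray(X)@T[:3,:3].T+T[:3,3]
    s=c[...,:2]/c[...,2:]; r2=(s**2).sum(-1,keepdims=True)
    s=s*(1+p["k1"]*r2); K=p["K"]; return s*[K[0,0],K[1,1]]+[K[0,2],K[1,2]]
def rect(P):
    r=cv2.minAreaRect((P[:,:2]*1000).astype(np.float32)); return r
E
python3 - <<'E'
from h import *
s=readout.get_state(); print(R.from_rotvec(s["tool_rot"]).as_matrix().round(3))
for n in("top","side"):
    im,d,W=cloud(n)
    np.save(f"W_{n}.npy",W); x,y,z=W[...,0],W[...,1],W[...,2]
    def sel(x0,x1,y0,y1,z0,z1):
        m=(x>x0)&(x<x1)&(y>y0)&(y<y1)&(z>z0)&(z<z1); return W[m]
    def rep(t,P):
        c=P.mean(0); u,sv,vt=np.linalg.svd(P[:,:2]-c[:2],full_matrices=False); a=vt[0]*(-np.sign(vt[0,1]))
        L=(P[:,:2]-c[:2])@a; B=(P[:,:2]-c[:2])@[-a[1],a[0]]
        print(n,t,len(P),c.round(4),"ang",np.degrees(np.arctan2(a[1],a[0])).round(2),"L",L.min().round(4),L.max().round(4),"B",B.min().round(4),B.max().round(4),rect(P))
    rep("barreltop",sel(.40,.50,-.03,.115,.064,.072))
    rep("bal all",sel(.40,.50,-.12,.16,.045,.09))
    rep("grip",sel(.44,.50,-.12,-.035,.045,.09))
    rep("plate",sel(.40,.50,.115,.16,.045,.09))
    rep("base rig",sel(.56,.69,-.06,.27,.008,.017))
    rep("saddle",sel(.58,.66,-.06,.02,.05,.085))
    rep("slot",sel(.58,.66,.09,.145,.075,.095))
E
```

```text
[[ 0.    -0.969  0.245]
 [ 0.     0.245  0.969]
 [-1.    -0.     0.   ]]
top barreltop 431 [0.4484 0.0417 0.0661] ang -83.41 L -0.0641 0.0656 B -0.0226 0.0224 ((447.8021240234375, 40.8077392578125), (44.38292694091797, 129.75181579589844), 5.627859592437744)
top bal all 950 [0.4507 0.0225 0.0636] ang -83.48 L -0.1098 0.1155 B -0.0227 0.024 ((451.6175231933594, 19.759735107421875), (46.7513313293457, 225.36978149414062), 6.65407657623291)
top grip 209 [ 0.4606 -0.0661  0.0616] ang -83.85 L -0.0299 0.0263 B -0.0148 0.0153 ((461.7208251953125, -64.33013916015625), (30.100845336914062, 55.99931716918945), 3.440463066101074)
top plate 66 [0.4384 0.1258 0.0661] ang -175.51 L -0.0192 0.0192 B -0.0059 0.0107 ((438.49761962890625, 123.49898529052734), (38.4488410949707, 16.543106079101562), 2.953942060470581)
top base rig 2176 [0.6159 0.0837 0.0108] ang -87.18 L -0.1701 0.1232 B -0.0467 0.0561 ((620.3305053710938, 107.12421417236328), (289.6429443359375, 90.76435089111328), 89.3033676147461)
top saddle 101 [ 0.6219 -0.013   0.0609] ang -179.76 L -0.0221 0.0248 B -0.0069 0.0071 ((620.552124023
[... 871 characters left out ...]
173.55 L -0.0219 0.0192 B -0.0051 0.0101 ((440.6427001953125, 122.48468017578125), (41.08957290649414, 15.145964622497559), 7.003154277801514)
side base rig 1481 [0.6122 0.0748 0.0116] ang -85.66 L -0.1795 0.1197 B -0.0442 0.0578 ((621.5958251953125, 105.6874008178711), (293.8183288574219, 91.86682891845703), 89.64125061035156)
side saddle 126 [ 0.6218 -0.0162  0.0613] ang -179.06 L -0.0215 0.0239 B -0.01 0.007 ((620.5156860351562, -14.714555740356445), (45.46003341674805, 16.665353775024414), 0.4793572723865509)
side slot 138 [0.6205 0.1189 0.0809] ang -3.4 L -0.0242 0.0258 B -0.0168 0.0156 ((620.7402954101562, 118.86986541748047), (31.622032165527344, 50.22980499267578), 88.99832153320312)
```

Balance origin is about (0.449, 0.0405, 0.055), yaw −83.5°. Rig origin is about (0.6205, 0.0315), yaw about −90.4°. These agree with the networks and the given sizes, so I move towards the rest.

```bash
python3 -m creep '[{"linear":[0,-0.028,-0.03],"twist":[6,0,0],"fingers":-1},{"linear":[0,-0.056,-0.06],"twist":[12,0,0],"fingers":-1},{"linear":[0,-0.084,-0.09],"twist":[18,0,0],"fingers":-1},{"linear":[0,-0.112,-0.12],"twist":[24,0,0],"fingers":-1},{"linear":[0,-0.14,-0.15],"twist":[30,0,0],"fingers":-1},{"linear":[0,-0.168,-0.18],"twist":[36,0,0],"fingers":-1},{"linear":[0,-0.196,-0.21],"twist":[42,0,0],"fingers":-1},{"linear":[0,-0.226,-0.242],"twist":[48,0,0],"fingers":-1}]' 20
cat > st.py <<'E'
from h import *
import sys
s=readout.get_state(); M=R.from_rotvec(s["tool_rot"]).as_matrix()
print("t",s["time"],"p",s["position"].round(4),"F",s["ft_force"].round(2),"w",round(s["grip_width"],4)); print(M.round(4),"zang",np.degrees(np.arctan2(M[1,2],M[0,2])).round(2)); print(s["joint_positions"].round(2))
if len(sys.argv)>4:
    x,y,z,a=map(float,sys.argv[1:5]); T=np.array([x,y,z])
    print("need",(M.T@(T-s["position"])).round(4),"turn x",round(-(a-np.degrees(np.arctan2(M[1,2],M[0,2]))),2))
    G=R.from_euler("z",a,degrees=True).as_matrix()@np.array([[0,0,1],[0,1,0],[-1,0,0.]]) 
    G=np.array([[0,np.cos(np.radians(a+90))*-1*-1,np.cos(np.radians(a))],[0,np.sin(np.radians(a+90)),np.sin(np.radians(a))],[-1,0,0]]);G[:,1]=np.cross(G[:,2],G[:,0])
    print("rotvec tool deg",np.degrees(R.from_matrix(M.T@G).as_rotvec()).round(2))
E
python3 st.py 0.449 0.0405 0.2 6.5
```

```text
time: 1.57
position: [0.3187, 0.3403, 0.2338]
tool_rot: [-0.376, 1.537, 0.377]
ft_force: [2.1, -1.6, 0.4]
grip_width: 0.999
t 1.5667 p [0.3187 0.3403 0.2338] F [ 2.1  -1.6   0.43] w 0.9993
[[ 3.000e-04 -4.621e-01  8.868e-01]
 [ 1.000e-03  8.868e-01  4.621e-01]
 [-1.000e+00  7.000e-04  7.000e-04]] zang 27.53
[-1.05 -0.08  0.17  1.89  0.01  1.33 -0.41]
need [ 0.0336 -0.3261 -0.023 ] turn x 21.03
rotvec tool deg [21.03  0.03 -0.05]
```

```bash
python3 - <<'E'
import numpy as np
for n in("top","side"):
    W=np.load(f"W_{n}.npy"); x,y,z=W[...,0],W[...,1],W[...,2]
    # base plate edges by y-bin, centreline
    m=(z>.006)&(z<.018)&(x>.55)&(x<.7)&(y>-.045)&(y<.25)
    ys=[];lo=[];hi=[]
    for b in np.arange(-.035,.24,.006):
        k=m&(y>b)&(y<b+.006)
        if k.sum()>8: ys.append(b+.003); lo.append(x[k].min()); hi.append(x[k].max())
    ys=np.array(ys)
    for nm,e in(("lo",lo),("hi",hi)):
        e=np.array(e); ok=np.abs(e-np.median(e))<.006; c=np.polyfit(ys[ok],e[ok],1); print(n,nm,"slope deg",np.degrees(np.arctan(c[0])).round(2),"x at y=.0315",np.polyval(c,.0315).round(4),ok.sum())
    # balance centreline by slices
    m=(z>.048)&(z<.085)&(x>.4)&(x<.5)
    ys=[];c=[]
    for b in np.arange(-.095,.14,.005):
        k=m&(y>b)&(y<b+.005)
        if k.sum()>4: ys.append(b+.0025); c.append((x[k].min()+x[k].max())/2)
    ys=np.array(ys);c=np.array(c);p=np.polyfit(ys,c,1)
    for _ in range(3):
        ok=np.abs(c-np.polyval(p,ys))<.003; p=np.polyfit(ys[ok],c[ok],1)
    print(n,"bal slope deg",np.degrees(np.arctan(p[0])).round(2),"x at y=.0405",np.polyval(p,.0405).round(4),ok.sum(),len(ys))
E
```

```text
top lo slope deg 0.34 x at y=.0315 0.5755 43
top hi slope deg 0.98 x at y=.0315 0.6631 43
top bal slope deg -6.64 x at y=.0405 0.4488 38 46
side lo slope deg 0.34 x at y=.0315 0.5762 43
side hi slope deg 0.49 x at y=.0315 0.6643 26
side bal slope deg -6.27 x at y=.0405 0.4499 37 42
```

```bash
python3 -m creep '[{"linear":[0,-0.036,0.005],"twist":[3,0,0],"fingers":-1},{"linear":[0,-0.072,0.01],"twist":[6,0,0],"fingers":-1},{"linear":[0,-0.108,0.015],"twist":[9,0,0],"fingers":-1},{"linear":[0,-0.144,0.018],"twist":[12,0,0],"fingers":-1},{"linear":[0,-0.18,0.02],"twist":[15,0,0],"fingers":-1},{"linear":[0.005,-0.216,0.01],"twist":[18,0,0],"fingers":-1},{"linear":[0.01,-0.25,0],"twist":[21,0,0],"fingers":-1},{"linear":[0.02,-0.285,-0.012],"twist":[21,0,0],"fingers":-1}]' 20
python3 st.py 0.4492 0.0405 0.13 6.5
```

```text
time: 2.23
position: [0.4415, 0.0829, 0.2144]
tool_rot: [-0.09, 1.566, 0.092]
ft_force: [1.2, -0.3, 0.3]
grip_width: 0.997
t 2.2333 p [0.4415 0.0829 0.2144] F [ 1.2  -0.29  0.33] w 0.9972
[[ 0.0026 -0.1162  0.9932]
 [ 0.0013  0.9932  0.1162]
 [-1.      0.001   0.0027]] zang 6.67
[-0.77 -0.13  0.49  1.97  0.06  1.29 -0.19]
need [ 0.0844 -0.0431  0.0025] turn x 0.17
rotvec tool deg [ 0.17  0.15 -0.06]
```

```bash
python3 -m creep '[{"linear":[0.02,-0.02,0.001],"twist":[0,0,0],"fingers":-1},{"linear":[0.045,-0.043,0.002],"twist":[0,0,0],"fingers":-1},{"linear":[0.065,-0.043,0.002],"twist":[0,0,0],"fingers":-1},{"linear":[0.085,-0.043,0.002],"twist":[0,0,0],"fingers":-1},{"linear":[0.085,-0.043,0.002],"twist":[0,0,0],"fingers":-1},{"linear":[0.085,-0.043,0.002],"twist":[0,0,0],"fingers":-1}]' 20
python3 st.py 0.4492 0.0405 0.047 6.5
python3 - <<'E'
from h import *
im,d,W=cloud("side"); cv2.imwrite("pics/side1.png",im[:,:,::-1])
cv2.imwrite("pics/side1c.png",cv2.resize(im[120:320,150:400,::-1],None,fx=3,fy=3))
E
```

```text
time: 2.73
position: [0.4469, 0.0417, 0.1283]
tool_rot: [-0.094, 1.57, 0.093]
ft_force: [-0.1, 0.4, 0.8]
grip_width: 0.997
t 2.7333 p [0.4469 0.0417 0.1283] F [-0.13  0.39  0.79] w 0.9974
[[-1.600e-03 -1.183e-01  9.930e-01]
 [-6.000e-04  9.930e-01  1.183e-01]
 [-1.000e+00 -4.000e-04 -1.700e-03]] zang 6.79
[-0.73 -0.05  0.57  2.08  0.03  1.11 -0.05]
need [ 0.0813 -0.0015  0.0022] turn x 0.29
rotvec tool deg [ 0.29 -0.09  0.02]
```

View pics/side1c.png

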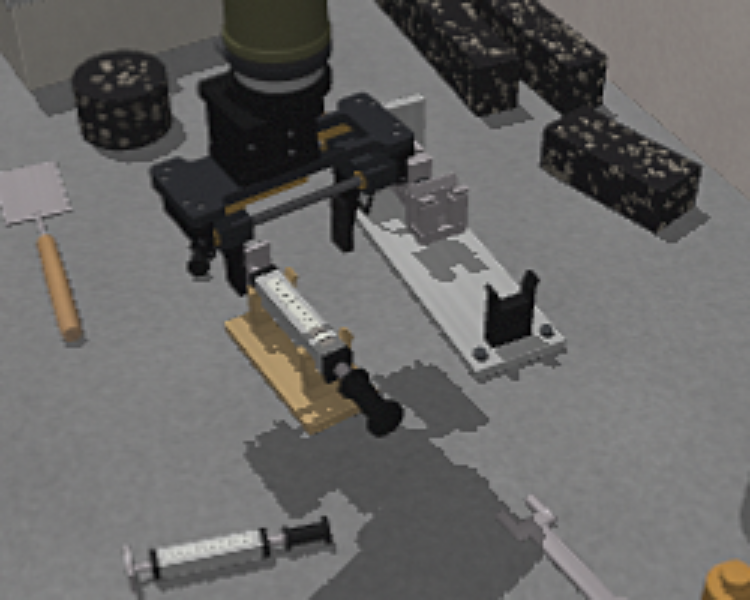

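The crop shows the open jaws straddling the barrel (strip at about (295,305)) with nothing in the way. I lower, correct by the residual, and close.

```bash
python3 -m creep '[{"linear":[0.02,-0.001,0.002],"twist":[0,0,0],"fingers":-1},{"linear":[0.04,-0.001,0.002],"twist":[0,0,0],"fingers":-1},{"linear":[0.06,-0.001,0.002],"twist":[0,0,0],"fingers":-1},{"linear":[0.081,-0.001,0.002],"twist":[0,0,0],"fingers":-1},{"linear":[0.081,-0.001,0.002],"twist":[0,0,0],"fingers":-1},{"linear":[0.081,-0.001,0.002],"twist":[0,0,0],"fingers":0},{"linear":[0.081,-0.001,0.002],"twist":[0,0,0],"fingers":0.2},{"linear":[0.081,-0.001,0.002],"twist":[0,0,0],"fingers":0.3}]' 25
python3 st.py 0.4492 0.0405 0.047 6.5
```

```text
time: 3.45
position: [0.4513, 0.0417, 0.0494]
tool_rot: [-0.093, 1.565, 0.094]
ft_force: [0.8, 0.2, -0.4]
grip_width: 0.851
t 3.45 p [0.4513 0.0417 0.0494] F [ 0.8   0.19 -0.36] w 0.8513
[[ 3.300e-03 -1.188e-01  9.929e-01]
 [ 1.300e-03  9.929e-01  1.188e-01]
 [-1.000e+00  9.000e-04  3.400e-03]] zang 6.83
[-0.71  0.09  0.59  2.15 -0.06  0.92  0.03]
need [ 0.0024 -0.0009 -0.0022] turn x 0.33
rotvec tool deg [ 0.33  0.19 -0.05]
```

```bash
python3 -m creep '[{"linear":[0,0,0],"twist":[0,0,0],"fingers":0.5},{"linear":[0,0,0],"twist":[0,0,0],"fingers":0.7},{"linear":[0,0,0],"twist":[0,0,0],"fingers":1},{"linear":[0,0,0],"twist":[0,0,0],"fingers":1},{"linear":[0,0,0],"twist":[0,0,0],"fingers":1},{"linear":[0,0,0],"twist":[0,0,0],"fingers":1},{"linear":[0,0,0],"twist":[0,0,0],"fingers":1},{"linear":[0,0,0],"twist":[0,0,0],"fingers":1}]' 25
python3 st.py 0.4492 0.0405 0.047 6.5; python3 st.py
```

```text
time: 4.12
position: [0.45, 0.0412, 0.0476]
tool_rot: [-0.093, 1.568, 0.093]
ft_force: [0.6, 0.0, -1.5]
grip_width: 0.273
t 4.1167 p [0.45   0.0412 0.0476] F [ 0.63  0.   -1.55] w 0.2726
[[ 9.000e-04 -1.184e-01  9.930e-01]
 [ 1.000e-04  9.930e-01  1.184e-01]
 [-1.000e+00  0.000e+00  9.000e-04]] zang 6.8
[-0.71  0.09  0.59  2.15 -0.06  0.92  0.03]
need [ 0.0006 -0.0006 -0.0009] turn x 0.3
rotvec tool deg [ 0.3   0.05 -0.  ]
t 4.1167 p [0.45   0.0412 0.0476] F [ 0.63  0.   -1.55] w 0.2726
[[ 9.000e-04 -1.184e-01  9.930e-01]
 [ 1.000e-04  9.930e-01  1.184e-01]
 [-1.000e+00  0.000e+00  9.000e-04]] zang 6.8
[-0.71  0.09  0.59  2.15 -0.06  0.92  0.03]
```

```bash
python3 -m creep '[{"linear":[-0.01,0,0],"twist":[0,0,0],"fingers":1},{"linear":[-0.025,0,0],"twist":[0,0,0],"fingers":1},{"linear":[-0.04,0,0],"twist":[0,0,0],"fingers":1},{"linear":[-0.055,0,0],"twist":[0,0,0],"fingers":1},{"linear":[-0.07,0,0],"twist":[0,0,0],"fingers":1},{"linear":[-0.085,0,0],"twist":[0,0,0],"fingers":1},{"linear":[-0.085,0,0],"twist":[0,0,0],"fingers":1},{"linear":[-0.085,0,0],"twist":[0,0,0],"fingers":1}]' 35
python3 st.py 0.6205 0.0315 0.132 -0.5
cat > meas.py <<'E'
from h import *
import sys
tag=sys.argv[1]; x0,x1=float(sys.argv[2]),float(sys.argv[3]); zc=float(sys.argv[4])
for n in("top","side"):
    im,d,W=cloud(n); cv2.imwrite(f"pics/{tag}_{n}.png",im[:,:,::-1]); x,y,z=W[...,0],W[...,1],W[...,2]
    m=(x>x0)&(x<x1)&(y>-.15)&(y<.2)&(np.abs(z-zc)<.022)
    for t,(a,b) in dict(barrel_front=(-.03,.01),grip=(-.11,-.035),plate=(.105,.15)).items():
        k=m&(y>a)&(y<b); P=W[k]
        if len(P)>5: print(n,t,len(P),"mean",P.mean(0).round(4),"min",P.min(0).round(4),"max",P.max(0).round(4),"rect",[np.round(v,1) for v in rect(P)])
E
python3 meas.py lift 0.41 0.50 0.14
```

```text
time: 4.78
position: [0.4496, 0.0412, 0.1325]
tool_rot: [-0.093, 1.568, 0.094]
ft_force: [-0.6, -0.0, -3.2]
grip_width: 0.27
t 4.7833 p [0.4496 0.0412 0.1325] F [-0.57 -0.02 -3.18] w 0.2702
[[ 4.000e-04 -1.186e-01  9.929e-01]
 [ 6.000e-04  9.929e-01  1.186e-01]
 [-1.000e+00  5.000e-04  5.000e-04]] zang 6.81
[-0.73 -0.05  0.57  2.07  0.03  1.11 -0.05]
need [ 0.0006 -0.0299  0.1686] turn x 7.31
rotvec tool deg [ 7.31  0.03 -0.03]
top grip 205 mean [ 0.4598 -0.071   0.1469] min [ 0.4481 -0.0931  0.135 ] max [ 0.4778 -0.0448  0.1574] rect [array([462. , -68.6]), array([29.8, 47.6]), np.float64(2.7)]
top plate 104 mean [0.4371 0.1224 0.1488] min [0.4166 0.1054 0.1324] max [0.4564 0.132  0.1602] rect [array([436.4, 118.8]), array([26.6, 39.8]), np.float64(89.5)]
side barrel_front 213 mean [ 0.4501 -0.0119  0.1451] min [ 0.439  -0.0295  0.1248] max [0.4674 0.0098 0.1548] rect [array([453.4,  -9.1]), array([25.5, 40.1]), np.float64(5.8)]
side grip 285 mean [ 0.4588 -0.0743  0.1434] min [ 0.4444 -0.0953  0.1222] max [ 0.478  -0.0353  0.1552] rect [array([460.9, -64.8]), array([31.3, 59.6]), np.float64(3.2)]
side plate 7 mean [0.4277 0.1232 0.1256] min [0.4258 0.1215 0.1203] max [0.4315 0.125  0.1306] rect [array([428.5, 122.6]), array([3.5, 5.2]), np.float64(74.3)]
```

```bash
python3 -m creep '[{"linear":[0,-0.003,0.015],"twist":[1,0,0],"fingers":1},{"linear":[0,-0.008,0.04],"twist":[2,0,0],"fingers":1},{"linear":[0,-0.013,0.07],"twist":[3.3,0,0],"fingers":1},{"linear":[0,-0.018,0.1],"twist":[4.6,0,0],"fingers":1},{"linear":[0,-0.023,0.13],"twist":[6,0,0],"fingers":1},{"linear":[0,-0.027,0.155],"twist":[7,0,0],"fingers":1},{"linear":[0,-0.03,0.1685],"twist":[7.3,0,0],"fingers":1},{"linear":[0,-0.03,0.1685],"twist":[7.3,0,0],"fingers":1}]' 35
python3 -m creep '[{"linear":[0,0,0],"twist":[0,0,0],"fingers":1},{"linear":[0,0,0],"twist":[0,0,0],"fingers":1},{"linear":[0,0,0],"twist":[0,0,0],"fingers":1}]'
python3 st.py 0.6202 0.0315 0.132 -0.5
python3 meas.py over 0.57 0.67 0.14
```

```text
time: 5.55
position: [0.6222, 0.0307, 0.1303]
tool_rot: [0.005, 1.572, -0.01]
ft_force: [0.5, -0.7, -3.1]
grip_width: 0.274
time: 5.8
position: [0.6191, 0.0314, 0.1319]
tool_rot: [0.007, 1.573, -0.006]
ft_force: [-0.5, -0.2, -3.2]
grip_width: 0.27
t 5.8 p [0.6191 0.0314 0.1319] F [-0.54 -0.22 -3.23] w 0.27
[[-1.9e-03  8.6e-03  1.0e+00]
 [ 4.0e-04  1.0e+00 -8.6e-03]
 [-1.0e+00  4.0e-04 -1.9e-03]] zang -0.49
[-0.6   0.37  0.63  1.67 -0.23  1.18  0.08]
need [-0.0001  0.0001  0.0011] turn x 0.01
rotvec tool deg [ 0.01 -0.11 -0.02]
top grip 247 mean [ 0.6139 -0.0737  0.1454] min [ 0.6    -0.1029  0.1242] max [ 0.6303 -0.0365  0.156 ] rect [array([616.6, -70. ]), array([66.8, 30. ]), np.float64(87.2)]
top plate 81 mean [0.6144 0.1171 0.1479] min [0.5969 0.1072 0.1262] max [0.6365 0.1225 0.159 ] rect [array([616.5, 114.5]), array([14.6, 39.6]), np.float64(86.3)]
side barrel_front 167 mean [ 0.6132 -0.0107  0.1466] min [ 0.604  -0.0299  0.1267] max [0.6298 0.0097 0.1539] rect [array([616.7, -10.1]), array([25.6, 39.5]), np.float64(0.9)]
side grip 284 mean [ 0.6141 -0.0807  0.1437] min [ 0.6006 -0.1054  0.1231] max [ 0.6318 -0.0351  0.1583] rect [array([615.5, -70.1]), array([31.2, 70.2]), np.float64(1.1)]
side plate 8 mean [0.614  0.116  0.1248] min [0.6073 0.1143 0.1206] max [0.6176 0.1182 0.1314] rect [array([612.5, 116.5]), array([ 3.6, 10.5]), np.float64(84.4)]
```

```bash
python3 -c "
import cv2
a=cv2.imread('pics/over_side.png')[110:290,220:400];b=cv2.imread('pics/over_top.png')[110:250,190:370]
cv2.imwrite('pics/over_c.png',cv2.resize(a,None,fx=3.3,fy=3.3));cv2.imwrite('pics/over_t.png',cv2.resize(b,None,fx=4,fy=4))"
```

```text
(no output)
```

View pics/over_c.png

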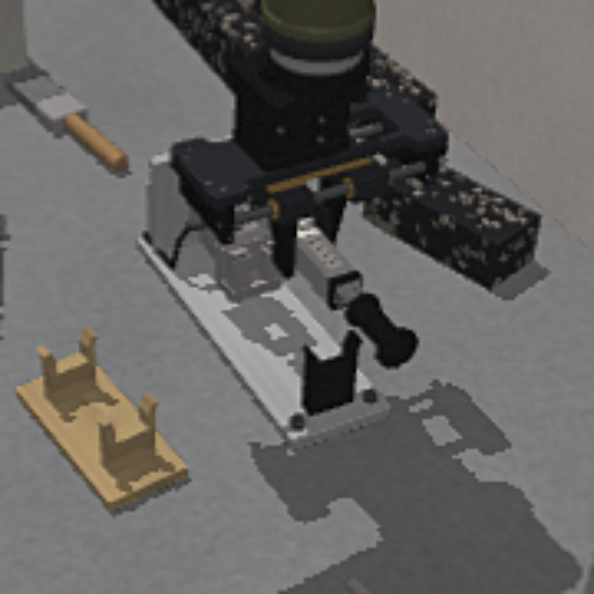

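View pics/over_t.png

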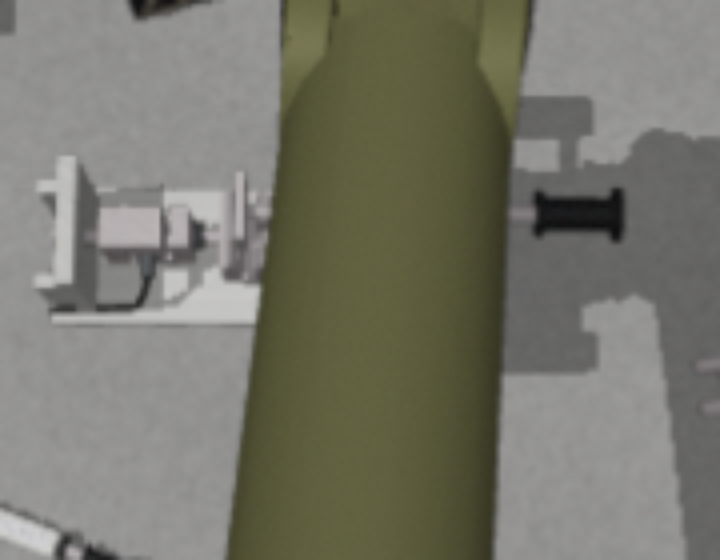

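```bash
cat > avg.py <<'E'
from h import *
from bench import nets
ps=[];Ms=[];out={}
W={}
import sys
x0,x1,zc=map(float,sys.argv[1:4])
for i in range(3):
  for n in("top","side"):
    im,d,Wn=cloud(n); x,y,z=Wn[...,0],Wn[...,1],Wn[...,2]
    s=readout.get_state(); ps.append(s["position"]); Ms.append(s["tool_rot"])
    m=(x>x0)&(x<x1)&(np.abs(z-zc)<.022)
    # centreline of grip by slices, plate
    k=m&(y>-.105)&(y<-.037); P=Wn[k]; r=rect(P)
    out.setdefault(n+" grip",[]).append([*(np.array(r[0])/1000),P[:,1].min(),P[:,1].max(),P[:,2].max()])
    k=m&(y>.106)&(y<.15); P=Wn[k]
    if len(P)>20: out.setdefault(n+" plate",[]).append([(P[:,0].min()+P[:,0].max())/2,P[:,1].mean(),P[:,1].min(),P[:,1].max(),P[:,2].max()])
print("tcp",np.mean(ps,0).round(4),np.std(ps,0).round(4),np.mean(Ms,0).round(4))
for k,v in out.items(): print(k,np.mean(v,0).round(4),np.std(v,0).round(4))
for n in("top","side"):
  for l in("slot_grip","end_plate","pull_grip","saddle"):
    print(n,l,[(round(r["conf"],2),np.round(r["centre"],4).tolist()) for r in nets.place_of(n,l)[:3]])
E
python3 avg.py 0.57 0.67 0.14; python3 st.py 0.62 0.0315 0.132 -0.5
```

```text
tcp [0.6202 0.0315 0.1328] [0.0002 0.     0.0001] [ 0.0071  1.5705 -0.0061]
top grip [ 0.616  -0.0708 -0.1029 -0.0385  0.1557] [0.0007 0.0001 0.0001 0.0001 0.0006]
top plate [0.6181 0.1175 0.1072 0.1226 0.1598] [0.0002 0.0001 0.0001 0.0002 0.0001]
side grip [ 0.6178 -0.0713 -0.1048 -0.0371  0.1566] [0.0011 0.0005 0.0002 0.     0.0004]
top slot_grip [(0.66, [0.6236, 0.1169, 0.0447])]
top end_plate [(0.71, [0.6251, 0.1179, 0.0444]), (0.7, [0.4651, 0.3323, 0.0111]), (0.6, [0.6186, 0.1184, 0.1394])]
top pull_grip [(0.71, [0.6212, -0.076, 0.1398]), (0.54, [0.4181, 0.2115, 0.0131]), (0.49, [0.3814, -0.1259, 0.0109])]
top saddle []
side slot_grip [(0.89, [0.6242, 0.1173, 0.0465])]
side end_plate [(0.81, [0.6198, 0.1138, 0.139]), (0.77, [0.4647, 0.3307, 0.0132]), (0.65, [0.246, -0.1055, 0.0129])]
side pull_grip [(0.69, [0.3224, -0.3399, 0.0016]), (0.5, [0.6182, -0.0789, 0.1424]), (0.5, [0.3802, -0.1338, 0.008])]
side saddle [(0.84, [0.6183, -0.0117, 0.0541])]
t 6.6 p [0.6205 0.0313 0.1325] F [-0.08  0.65 -4.02] w 0.2725
[[ 0.      0.0087  1.    ]
 [ 0.      1.     -0.0087]
 [-1.      0.      0.    ]] zang -0.5
[-0.6   0.37  0.63  1.67 -0.23  1.18  0.08]
need [ 0.0005  0.0002 -0.0005] turn x 0.0
rotvec tool deg [ 0.  0. -0.]
```

```bash
python3 - <<'E'
import numpy as np
for n in("top","side"):
    W=np.load(f"W_{n}.npy"); x,y,z=W[...,0],W[...,1],W[...,2]
    for xa,xb in((.599,.611),(.629,.642)):
        m=(x>xa)&(x<xb)&(y>.085)&(y<.155)&(z>.02)
        o=np.argsort(y[m]); yy=(y[m][o]*1000).round(1); zz=(z[m][o]*1000).round(0)
        print(n,xa); print(" ".join(f"{a:.0f}:{b:.0f}" for a,b in zip(yy,zz)))
    m=(x>.57)&(x<.67)&(y>.09)&(y<.15)&(z>.05)
    print("x range",x[m].min(),x[m].max())
    m=(x>.57)&(x<.67)&(y>-.04)&(y<.01)&(z>.05)
    print("saddle x range",x[m].min(),x[m].max(), "y", y[m&(z>.07)].min(), y[m&(z>.07)].max())
    m2=m&(z>.072); print("cheeks",np.sort((x[m2]*1000).round(1)))
E
```

```text
top 0.599
106:78 106:75 106:76 106:73 106:73 108:85 108:84 108:84 108:83 108:81 110:89 110:86 110:87 110:84 110:83 113:83 113:82 113:82 113:79 117:46 117:47 117:45 118:44 118:43 120:49 120:49 120:46 120:44 120:41 122:45 122:45 123:44 123:44 124:54 124:55 124:53 125:50 125:51 125:78 125:77 125:77 125:76 127:84 127:83 128:82 128:81 128:80 130:86 130:86 130:85 130:83 130:83 132:85 132:84 132:83 132:83 132:81 135:80 135:79 135:78 135:77 135:78 154:86 154:60 154:60 154:82
top 0.629
105:43 105:39 105:38 105:37 105:37 106:77 106:79 106:77 106:77 106:76 106:75 108:87 108:87 108:81 108:81 108:80 108:78 110:87 110:88 110:86 110:85 110:83 111:74 113:83 113:81 113:82 113:80 113:78 113:75 118:47 118:47 118:45 118:45 118:43 120:48 120:46 120:45 120:46 120:44 123:46 123:46 123:45 123:44 123:44 124:61 124:59 124:57 125:57 125:57 126:80 126:79 126:80 126:78 126:78 126:77 128:85 128:83 128:81 128:80 128:80 130:87 130:88 130:87 130:87 130:86 132:85 132:86 133:82 133:82 133:81 136:78 136:77 136:76 136:76 136:75 154:63 155:84
x range 0.5957804991995737 0.6448056306903568
saddle x range 0.5970762178647865
[... 1494 characters left out ...]
 110:67 111:60 111:83 115:76 117:49 121:75 121:66 122:48 122:69 122:76 123:79 123:59 123:71 123:76 123:50 123:44 123:48 123:61 123:77 124:54 124:51 124:57 124:71 124:70 124:78 124:53 125:77 125:75 125:85 125:63 125:81 126:82 126:77 126:78 127:66 127:79 127:86 127:78 127:84 128:82 128:87 128:88 128:66 128:84 128:79 129:57 129:85 130:79 152:86 153:80 153:69 153:89 153:72 154:72 154:75 154:68 154:86 154:78 155:81
x range 0.5953788198083658 0.6462093807410703
saddle x range 0.5977422043697578 0.6433017230706952 y -0.023205337142604532 -0.008374105589203706
cheeks [597.7 598.3 598.7 599.9 599.9 600.6 600.8 601.  601.2 602.2 604.  637.1
 637.6 637.9 638.  639.2 640.7 641.8 641.9 642.6 643.2 643.3]
```

```bash
python3 -m creep '[{"linear":[0.006,0,0.001],"twist":[0,0,0],"fingers":1},{"linear":[0.012,0,0.002],"twist":[0,0,0],"fingers":1},{"linear":[0.018,0,0.002],"twist":[0,0,0],"fingers":1},{"linear":[0.024,0,0.002],"twist":[0,0,0],"fingers":1},{"linear":[0.03,0,0.002],"twist":[0,0,0],"fingers":1},{"linear":[0.034,0,0.002],"twist":[0,0,0],"fingers":1},{"linear":[0.034,0,0.002],"twist":[0,0,0],"fingers":1},{"linear":[0.034,0,0.002],"twist":[0,0,0],"fingers":1}]' 35
python3 avg.py 0.57 0.67 0.106; python3 st.py 0.622 0.0315 0.057 -0.5
python3 - <<'E'
from h import *
a=viewer.get_image("side")[0]; b=viewer.get_image("top")[0]
cv2.imwrite('pics/d1s.png',cv2.resize(a[130:270,240:380,::-1],None,fx=4,fy=4,interpolation=cv2.INTER_CUBIC));cv2.imwrite('pics/d1t.png',cv2.resize(b[130:210,190:350,::-1],None,fx=5,fy=5,interpolation=cv2.INTER_CUBIC))
E
```

```text
time: 7.27
position: [0.6223, 0.0312, 0.0982]
tool_rot: [0.007, 1.571, -0.007]
ft_force: [-0.3, 0.6, -3.9]
grip_width: 0.271
tcp [0.6228 0.0313 0.0989] [0.0001 0.     0.0001] [ 0.007   1.5701 -0.0067]
top grip [ 0.6193 -0.0702 -0.1035 -0.037   0.1227] [0.0003 0.0001 0.0002 0.     0.0008]
top plate [0.6199 0.1186 0.1066 0.1325 0.1262] [0.0001 0.0002 0.     0.     0.0007]
side grip [ 0.6189 -0.0712 -0.1049 -0.0372  0.1222] [0.0009 0.0003 0.     0.     0.0001]
top slot_grip [(0.67, [0.6226, 0.1194, 0.0451])]
top end_plate [(0.94, [0.4658, 0.3339, 0.0109]), (0.62, [0.3198, -0.3444, 0.0025]), (0.57, [0.2501, -0.1091, 0.0126])]
top pull_grip [(0.52, [0.6223, -0.0769, 0.1091]), (0.43, [0.3791, -0.1254, 0.0135])]
top saddle []
side slot_grip [(0.7, [0.6213, 0.1186, 0.0446])]
side end_plate [(0.75, [0.2494, -0.1003, 0.0141]), (0.74, [0.4653, 0.333, 0.0172])]
side pull_grip [(0.59, [0.6233, -0.0774, 0.1051]), (0.5, [0.4209, 0.2152, 0.009]), (0.42, [0.3762, -0.1321, 0.0083])]
side saddle [(0.69, [0.455, 0.0431, -0.0005]), (0.6, [0.433, 0.4697, -0.0002]), (0.56, [0.6188, -0.0132, 0.0514])]
t 7.9667 p [0.6225 0.0313 0.0986] F [-0.35  0.85 -4.05] w 0.2726
[[ 1.0e-04  8.7e-03  1.0e+00]
 [ 1.0e-04  1.0e+00 -8.7e-03]
 [-1.0e+00  1.0e-04  1.0e-04]] zang -0.5
[-0.59  0.41  0.61  1.7  -0.26  1.12  0.1 ]
need [ 0.0416  0.0002 -0.0005] turn x 0.0
rotvec tool deg [ 0.    0.01 -0.01]
```

View pics/d1s.png

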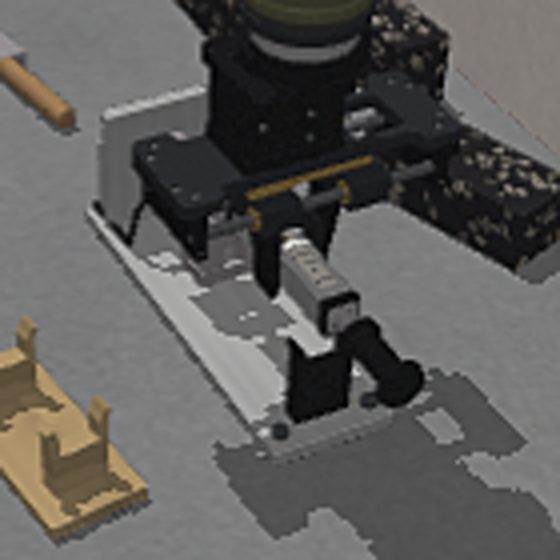

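View pics/d1t.png

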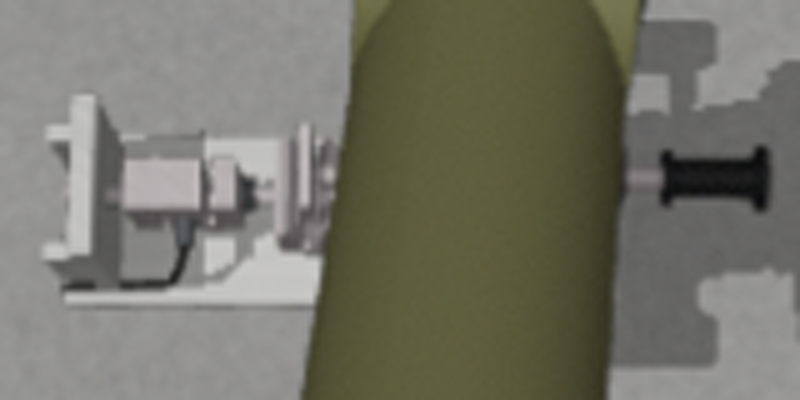

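The side crop shows the barrel above the saddle (black U at (320,380)). The top crop shows the plate's edge at (305,165), between the slot walls at (285) and (325). I check the plate's y against the slot, then lower.

```bash
python3 - <<'E'
from h import *
im,d,W=cloud("top"); x,y,z=W[...,0],W[...,1],W[...,2]
m=(x>.595)&(x<.645)&(y>.1)&(y<.14)&(z>.1)&(z<.135)
o=np.argsort(y[m]); print(" ".join(f"{a*1000:.1f}:{b*1000:.0f}" for a,b in zip(y[m][o],z[m][o])))
E
python3 -m creep '[{"linear":[0.004,0,0],"twist":[0,0,0],"fingers":1},{"linear":[0.008,0,0],"twist":[0,0,0],"fingers":1},{"linear":[0.012,0,0],"twist":[0,0,0],"fingers":1},{"linear":[0.015,0,0],"twist":[0,0,0],"fingers":1},{"linear":[0.018,0,0],"twist":[0,0,0],"fingers":1},{"linear":[0.018,0,0],"twist":[0,0,0],"fingers":1}]' 35
python3 st.py 0.622 0.0315 0.057 -0.5
```

```text
104.3:107 106.6:109 106.6:109 106.6:107 106.7:107 108.9:111 109.0:109 109.0:108 109.2:106 111.4:109 111.5:107 111.5:108 111.6:105 113.8:108 113.9:107 114.1:103 114.1:103 116.0:114 116.0:111 116.0:111 116.1:114 116.1:112 116.1:113 116.1:109 116.2:108 116.2:110 116.2:111 116.2:106 116.2:109 116.2:109 116.3:106 116.3:105 116.4:103 116.4:103 116.4:102 117.4:124 117.6:123 117.6:122 117.6:123 117.6:122 117.7:124 117.7:124 117.7:125 117.7:119 117.8:121 117.8:121 117.8:122 117.8:121 117.8:121 117.9:120 117.9:122 118.1:119 118.3:111 118.7:104 119.8:124 119.8:123 119.9:124 120.0:122 120.0:121 120.0:123 120.0:122 120.1:122 120.1:122 120.1:121 120.2:122 120.2:123 120.2:121 120.2:122 120.4:120 120.5:120 120.5:119 120.5:113 121.4:100
time: 8.62
position: [0.6219, 0.0313, 0.0796]
tool_rot: [0.007, 1.572, -0.007]
ft_force: [-0.4, -0.3, -2.8]
grip_width: 0.274
t 8.6167 p [0.6219 0.0313 0.0796] F [-0.42 -0.29 -2.81] w 0.2745
[[-1.5e-03  8.7e-03  1.0e+00]
 [-3.0e-04  1.0e+00 -8.7e-03]
 [-1.0e+00 -3.0e-04 -1.5e-03]] zang -0.5
[-0.58  0.43  0.61  1.71 -0.27  1.09  0.1 ]
need [0.0226 0.0002 0.0001] turn x 0.0
rotvec tool deg [ 0.   -0.09  0.02]
```

```bash
python3 -m creep '[{"linear":[0.003,0,0],"twist":[0,0,0],"fingers":1},{"linear":[0.006,0,0],"twist":[0,0,0],"fingers":1},{"linear":[0.009,0,0],"twist":[0,0,0],"fingers":1},{"linear":[0.012,0,0],"twist":[0,0,0],"fingers":1},{"linear":[0.014,0,0],"twist":[0,0,0],"fingers":1},{"linear":[0.014,0,0],"twist":[0,0,0],"fingers":1}]' 35
python3 st.py 0.622 0.0315 0.057 -0.5
```

```text
time: 9.12
position: [0.6221, 0.0313, 0.066]
tool_rot: [0.007, 1.572, -0.007]
ft_force: [-1.0, -0.3, -4.2]
grip_width: 0.274
t 9.1167 p [0.6221 0.0313 0.066 ] F [-1.02 -0.29 -4.22] w 0.2742
[[-9.0e-04  8.6e-03  1.0e+00]
 [-1.0e-04  1.0e+00 -8.6e-03]
 [-1.0e+00 -1.0e-04 -9.0e-04]] zang -0.49
[-0.57  0.45  0.6   1.72 -0.28  1.06  0.11]
need [ 0.009   0.0002 -0.0001] turn x 0.01
rotvec tool deg [ 0.01 -0.05  0.01]
```

```bash
python3 -m creep '[{"linear":[0.002,0,0],"twist":[0,0,0],"fingers":1},{"linear":[0.004,0,0],"twist":[0,0,0],"fingers":1},{"linear":[0.006,0,0],"twist":[0,0,0],"fingers":1},{"linear":[0.008,0,0],"twist":[0,0,0],"fingers":1},{"linear":[0.0095,0,0],"twist":[0,0,0],"fingers":1},{"linear":[0.0095,0,0],"twist":[0,0,0],"fingers":1}]' 35
python3 st.py 0.622 0.0315 0.057 -0.5; python3 avg.py .57 .67 .065
```

```text
time: 9.62
position: [0.6225, 0.0313, 0.0577]
tool_rot: [0.007, 1.571, -0.006]
ft_force: [-2.2, -0.0, 2.1]
grip_width: 0.274
t 9.6167 p [0.6225 0.0313 0.0577] F [-2.21 -0.01  2.13] w 0.2741
[[-2.0e-04  8.7e-03  1.0e+00]
 [ 5.0e-04  1.0e+00 -8.7e-03]
 [-1.0e+00  5.0e-04 -2.0e-04]] zang -0.5
[-0.57  0.46  0.6   1.73 -0.29  1.05  0.12]
need [ 0.0007  0.0002 -0.0005] turn x 0.0
rotvec tool deg [ 0.   -0.01 -0.03]
tcp [0.6225 0.0313 0.0577] [0. 0. 0.] [ 0.0072  1.5708 -0.0065]
top grip [ 0.6191 -0.0702 -0.1028 -0.0378  0.0811] [0.0003 0.     0.0002 0.0002 0.001 ]
top plate [0.62   0.1242 0.106  0.1486 0.0869] [0.0001 0.0001 0.     0.0001 0.0001]
side grip [ 0.6194 -0.0713 -0.1049 -0.0375  0.0816] [0.0009 0.0001 0.0001 0.0002 0.0007]
top slot_grip []
top end_plate [(0.7, [0.6152, 0.1187, 0.0637]), (0.65, [0.4669, 0.3333, 0.0124])]
top pull_grip [(0.75, [0.623, -0.0734, 0.0671]), (0.54, [0.3817, -0.1279, 0.0129]), (0.47, [0.4166, 0.2077, 0.0125])]
top saddle [(0.78, [0.622, -0.0106, 0.0533])]
side slot_grip []
side end_plate [(0.82, [0.249, -0.1011, 0.014]), (0.5, [0.4671, 0.3295, 0.0127])]
side pull_grip [(0.63, [0.38, -0.1289, 0.0074]), (0.57, [0.4243, 0.21, 0.0075])]
side saddle [(0.83, [0.619, -0.0111, 0.056]), (0.26, [0.7199, -0.2804, -0.0022])]
```

Contact: the vertical force rose from −3.5 to +2.1 N with the axis at about 66 mm, so it's seated. I release and lift.

```bash
python3 -m creep '[{"linear":[0,0,0],"twist":[0,0,0],"fingers":0.3},{"linear":[0,0,0],"twist":[0,0,0],"fingers":0.1},{"linear":[0,0,0],"twist":[0,0,0],"fingers":-0.2},{"linear":[0,0,0],"twist":[0,0,0],"fingers":-0.3},{"linear":[-0.02,0,0],"twist":[0,0,0],"fingers":-0.3},{"linear":[-0.04,0,0],"twist":[0,0,0],"fingers":-0.3},{"linear":[-0.06,0,0],"twist":[0,0,0],"fingers":-0.3},{"linear":[-0.06,0,0],"twist":[0,0,0],"fingers":-0.3}]' 35
python3 st.py
python3 - <<'E'
from h import *
from bench import nets
im,d,W=cloud("side")
cv2.imwrite('pics/seat_s.png',cv2.resize(im[130:270,240:380,::-1],None,fx=4,fy=4,interpolation=cv2.INTER_CUBIC))
x,y,z=W[...,0],W[...,1],W[...,2]
m=(x>.58)&(x<.66)&(y>-.03)&(y<.09)&(z>.068)&(z<.09)&(abs(x-.6205)<.012); P=W[m]
c=np.polyfit(P[:,1],P[:,2],1); print("barrel top z slope deg",np.degrees(np.arctan(c[0])),"z at 0.03",np.polyval(c,.03),len(P))
for n in("side","top"):
    if n=="top": im=viewer.get_image(n)[0]; cv2.imwrite('pics/seat_t.png',cv2.resize(im[130:210,190:350,::-1],None,fx=5,fy=5,interpolation=cv2.INTER_CUBIC))
    for l in("balance","pull_grip","end_plate"): print(n,l,[(round(r["conf"],2),np.round(r["centre"],4).tolist()) for r in nets.place_of(n,l) if r["centre"][0]>.55])
E
```

```text
time: 10.98
position: [0.6255, 0.0311, 0.1213]
tool_rot: [0.008, 1.563, -0.006]
ft_force: [1.3, -0.6, 0.0]
grip_width: 0.644
t 10.9833 p [0.6255 0.0311 0.1213] F [ 1.33 -0.62  0.03] w 0.6443
[[ 0.0074  0.0089  0.9999]
 [ 0.001   1.     -0.0089]
 [-1.      0.0011  0.0074]] zang -0.51
[-0.59  0.39  0.62  1.68 -0.24  1.15  0.09]
barrel top z slope deg -0.3541640909151336 z at 0.03 0.0758234275074493 252
side balance [(0.76, [0.6223, 0.0276, 0.068])]
side pull_grip [(0.83, [0.6213, -0.0769, 0.0634]), (0.54, [0.6179, -0.0128, 0.0541])]
side end_plate [(0.71, [0.6194, 0.1139, 0.0644])]
top balance []
top pull_grip [(0.47, [0.6215, -0.0784, 0.065])]
top end_plate [(0.68, [0.6193, 0.1232, 0.0618])]
```

View pics/seat_s.png

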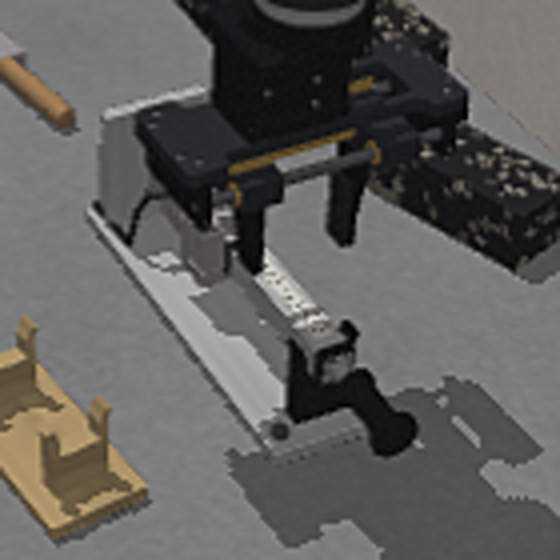

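View pics/seat_t.png

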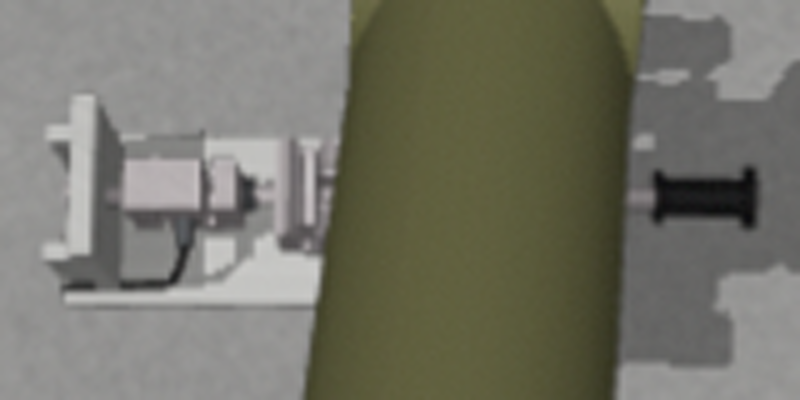

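Seated: barrel top at 75.8 mm and level within 0.4°, with the rod still in (pull grip at y ≈ −0.077). In the side crop the barrel lies in the black saddle at (325,370), and in the top crop the plate is between the slot walls at (310,170). Next I go to the pull grip.

```bash
python3 -m creep '[{"linear":[0,-0.02,0],"twist":[0,0,0],"fingers":-0.3},{"linear":[0,-0.045,0],"twist":[0,0,0],"fingers":-0.3},{"linear":[0,-0.07,0],"twist":[0,0,0],"fingers":-0.3},{"linear":[0,-0.095,0],"twist":[0,0,0],"fingers":-0.3},{"linear":[0,-0.108,0],"twist":[0,0,0],"fingers":-0.3},{"linear":[0,-0.108,0],"twist":[0,0,0],"fingers":-0.3},{"linear":[0,-0.108,0],"twist":[0,0,0],"fingers":-0.3},{"linear":[0,-0.108,0],"twist":[0,0,0],"fingers":-0.3}]' 40
python3 - <<'E'
from h import *
im,d,W=cloud("side")
cv2.imwrite('pics/pg_s.png',cv2.resize(im[130:270,240:380,::-1],None,fx=4,fy=4,interpolation=cv2.INTER_CUBIC))
im,d,W=cloud("top")
cv2.imwrite('pics/pg_t.png',cv2.resize(im[130:210,190:350,::-1],None,fx=5,fy=5,interpolation=cv2.INTER_CUBIC))
E
python3 st.py 0.621 -0.077 0.057 -0.5
```

```text
time: 12.05
position: [0.6218, -0.0743, 0.1167]
tool_rot: [0.006, 1.571, -0.004]
ft_force: [0.5, 0.6, -0.0]
grip_width: 0.652
t 12.15 p [ 0.6219 -0.0741  0.1168] F [-0.59 -0.41 -0.04] w 0.6469
[[-2.0e-04  5.5e-03  1.0e+00]
 [ 1.3e-03  1.0e+00 -5.5e-03]
 [-1.0e+00  1.3e-03 -3.0e-04]] zang -0.32
[-0.44  0.4   0.65  1.67 -0.27  1.15  0.27]
need [ 0.0598 -0.003  -0.0008] turn x 0.18
rotvec tool deg [ 0.18 -0.01 -0.07]
```

View pics/pg_s.png

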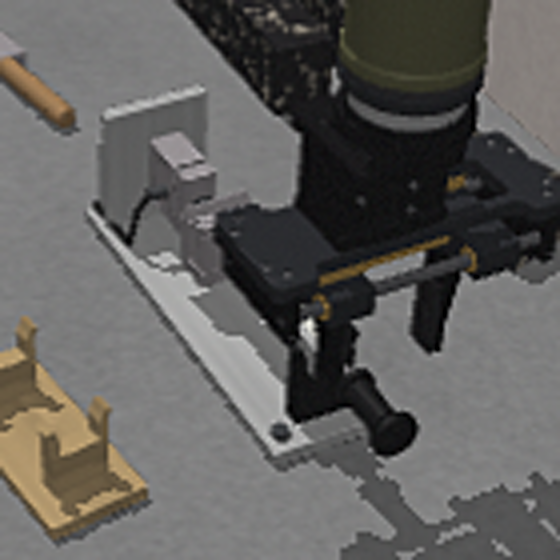

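View pics/pg_t.png

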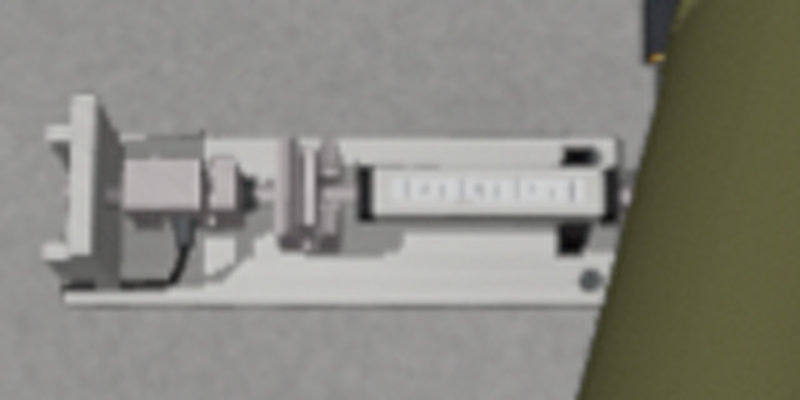

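```bash
python3 - <<'E'
from h import *
im,d,W=cloud("top"); x,y,z=W[...,0],W[...,1],W[...,2]
m=(x>.605)&(x<.637)&(y>-.06)&(y<.115)&(z>.069)&(z<.084); P=W[m]
print(len(P),P[:,1].min(),P[:,1].max(),rect(P),P[:,2].mean())
c=np.polyfit(P[:,1],P[:,2],1); print("pitch",np.degrees(np.arctan(c[0])))
print(np.array([readout.get_state()["position"]]))
E
python3 st.py 0.621 -0.077 0.057 -0.5
```

```text
557 -0.03798440986211659 0.11360125046911249 ((620.8676147460938, 37.80757141113281), (30.79593849182129, 151.60255432128906), 0.19472698867321014) 0.0749618857302747
pitch 0.3489985223460279
[[ 0.62183101 -0.07433944  0.11685884]]
t 12.2 p [ 0.6218 -0.0743  0.1169] F [0.76 0.41 0.53] w 0.6508
[[-2.0e-04  5.7e-03  1.0e+00]
 [ 1.0e-03  1.0e+00 -5.7e-03]
 [-1.0e+00  1.0e-03 -2.0e-04]] zang -0.32
[-0.44  0.4   0.65  1.67 -0.27  1.15  0.27]
need [ 0.0599 -0.0027 -0.0008] turn x 0.18
rotvec tool deg [ 0.18 -0.01 -0.06]
```

```bash
python3 -m creep '[{"linear":[0.012,-0.003,-0.001],"twist":[0,0,0],"fingers":-0.3},{"linear":[0.024,-0.003,-0.001],"twist":[0,0,0],"fingers":-0.3},{"linear":[0.036,-0.003,-0.001],"twist":[0,0,0],"fingers":-0.3},{"linear":[0.048,-0.003,-0.001],"twist":[0,0,0],"fingers":-0.3},{"linear":[0.058,-0.003,-0.001],"twist":[0,0,0],"fingers":-0.3},{"linear":[0.06,-0.003,-0.001],"twist":[0,0,0],"fingers":-0.3},{"linear":[0.06,-0.003,-0.001],"twist":[0,0,0],"fingers":-0.3}]' 40
python3 st.py 0.621 -0.077 0.057 -0.5
python3 - <<'E'
from h import *
im,d,W=cloud("side")
cv2.imwrite('pics/pg2_s.png',cv2.resize(im[170:270,280:380,::-1],None,fx=6,fy=6,interpolation=cv2.INTER_CUBIC))
E
python3 st.py 0.621 -0.077 0.057 -0.5
```

```text
time: 12.78
position: [0.6196, -0.0797, 0.0555]
tool_rot: [0.007, 1.573, -0.007]
ft_force: [-0.8, 0.2, 0.8]
grip_width: 0.648
t 12.7833 p [ 0.6196 -0.0797  0.0555] F [-0.83  0.18  0.8 ] w 0.6478
[[-2.5e-03  8.8e-03  1.0e+00]
 [-1.0e-04  1.0e+00 -8.8e-03]
 [-1.0e+00 -2.0e-04 -2.5e-03]] zang -0.51
[-0.41  0.47  0.63  1.73 -0.31  1.05  0.31]
need [-0.0015  0.0027  0.0013] turn x -0.01
rotvec tool deg [-0.01 -0.14  0.01]
t 12.8333 p [ 0.6204 -0.0798  0.0565] F [ 0.12 -0.21  1.26] w 0.6551
[[-7.0e-04  8.8e-03  1.0e+00]
 [-2.0e-04  1.0e+00 -8.8e-03]
 [-1.0e+00 -2.0e-04 -7.0e-04]] zang -0.51
[-0.41  0.47  0.63  1.72 -0.31  1.05  0.31]
need [-0.0005  0.0028  0.0006] turn x -0.01
rotvec tool deg [-0.01 -0.04  0.01]
```

View pics/pg2_s.png

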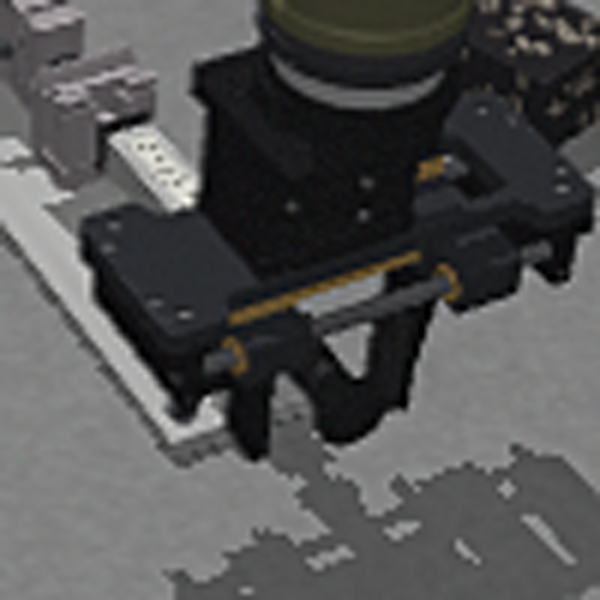

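The waist sits between the fingers at (345,410) in the crop. I close on it.

```bash
python3 -m creep '[{"linear":[0,0,0],"twist":[0,0,0],"fingers":0.3},{"linear":[0,0,0],"twist":[0,0,0],"fingers":0.6},{"linear":[0,0,0],"twist":[0,0,0],"fingers":1},{"linear":[0,0,0],"twist":[0,0,0],"fingers":1},{"linear":[0,0,0],"twist":[0,0,0],"fingers":1},{"linear":[0,0,0],"twist":[0,0,0],"fingers":1},{"linear":[0,0,0],"twist":[0,0,0],"fingers":1}]' 40
python3 st.py; python3 st.py
python3 -m creep '[{"linear":[0,-0.002,0],"twist":[0,0,0],"fingers":1},{"linear":[0,-0.004,0],"twist":[0,0,0],"fingers":1},{"linear":[0,-0.006,0],"twist":[0,0,0],"fingers":1},{"linear":[0,-0.008,0],"twist":[0,0,0],"fingers":1},{"linear":[0,-0.01,0],"twist":[0,0,0],"fingers":1},{"linear":[0,-0.01,0],"twist":[0,0,0],"fingers":1},{"linear":[0,-0.01,0],"twist":[0,0,0],"fingers":1}]' 40
python3 st.py
```

```text
time: 13.42
position: [0.6208, -0.0797, 0.0572]
tool_rot: [0.007, 1.57, -0.007]
ft_force: [0.2, -0.5, 0.9]
grip_width: 0.215
t 13.4167 p [ 0.6208 -0.0797  0.0572] F [ 0.23 -0.45  0.95] w 0.2146
[[ 6.0e-04  8.6e-03  1.0e+00]
 [ 1.0e-04  1.0e+00 -8.6e-03]
 [-1.0e+00  1.0e-04  6.0e-04]] zang -0.5
[-0.42  0.47  0.63  1.72 -0.31  1.05  0.31]
t 13.4167 p [ 0.6208 -0.0797  0.0572] F [ 0.23 -0.45  0.95] w 0.2146
[[ 6.0e-04  8.6e-03  1.0e+00]
 [ 1.0e-04  1.0e+00 -8.6e-03]
 [-1.0e+00  1.0e-04  6.0e-04]] zang -0.5
[-0.42  0.47  0.63  1.72 -0.31  1.05  0.31]
time: 14.0
position: [0.6207, -0.0896, 0.0572]
tool_rot: [0.007, 1.57, -0.007]
ft_force: [-0.4, 2.5, 1.4]
grip_width: 0.217
t 14.0 p [ 0.6207 -0.0896  0.0572] F [-0.42  2.47  1.42] w 0.2173
[[ 4.0e-04  8.7e-03  1.0e+00]
 [ 3.0e-04  1.0e+00 -8.7e-03]
 [-1.0e+00  3.0e-04  4.0e-04]] zang -0.5
[-0.4   0.47  0.63  1.72 -0.31  1.05  0.33]
```

```bash
python3 -m creep '[{"linear":[0,-0.004,0],"twist":[0,0,0],"fingers":1},{"linear":[0,-0.008,0],"twist":[0,0,0],"fingers":1},{"linear":[0,-0.012,0],"twist":[0,0,0],"fingers":1},{"linear":[0,-0.016,0],"twist":[0,0,0],"fingers":1},{"linear":[0,-0.02,0],"twist":[0,0,0],"fingers":1},{"linear":[0,-0.024,0],"twist":[0,0,0],"fingers":1},{"linear":[0,-0.028,0],"twist":[0,0,0],"fingers":1},{"linear":[0,-0.028,0],"twist":[0,0,0],"fingers":1}]' 40
python3 st.py
cat > pv.py <<'E'
from h import *
import sys
t=sys.argv[1]
fs=[]
for n in("side","top"):
    im,d,W=cloud(n); p=viewer.camera_params(n); s=readout.get_state(); fs.append(s["ft_force"]); 
    x,y,z=W[...,0],W[...,1],W[...,2]
    if n=="side": cv2.imwrite(f'pics/{t}_s.png',cv2.resize(im[170:270,280:380,::-1],None,fx=6,fy=6,interpolation=cv2.INTER_CUBIC))
    else: cv2.imwrite(f'pics/{t}_t.png',cv2.resize(im[150:200,240:360,::-1],None,fx=6,fy=6,interpolation=cv2.INTER_CUBIC))
    m=(abs(x-.6198)<.03)&(z>.05)&(z<.1)&(y<-.02)&(y>-.2)
    P=W[m]; g=P[:,1]
    print(n,"flange end y",np.sort(g)[:5].round(4), "flange pts mean", P[g<g.min()+.006].mean(0).round(4))
print("F",np.mean(fs,0).round(2),"p",s["position"].round(4))
E
python3 pv.py pl1
```

```text
time: 14.67
position: [0.6203, -0.1164, 0.0571]
tool_rot: [0.009, 1.571, -0.004]
ft_force: [0.6, 8.2, 2.3]
grip_width: 0.221
t 14.6667 p [ 0.6203 -0.1164  0.0571] F [0.65 8.24 2.25] w 0.2207
[[-1.0e-04  8.4e-03  1.0e+00]
 [ 2.8e-03  1.0e+00 -8.4e-03]
 [-1.0e+00  2.8e-03 -1.0e-04]] zang -0.48
[-0.36  0.48  0.64  1.71 -0.32  1.06  0.38]
side flange end y [-0.1427 -0.1425 -0.1419 -0.1418 -0.1417] flange pts mean [ 0.6177 -0.14    0.0666]
top flange end y [-0.0899 -0.0889 -0.0887 -0.0884 -0.0878] flange pts mean [ 0.6225 -0.0873  0.0678]
F [-0.1   8.29  3.09] p [ 0.6203 -0.1157  0.057 ]
```

View pics/pl1_s.png

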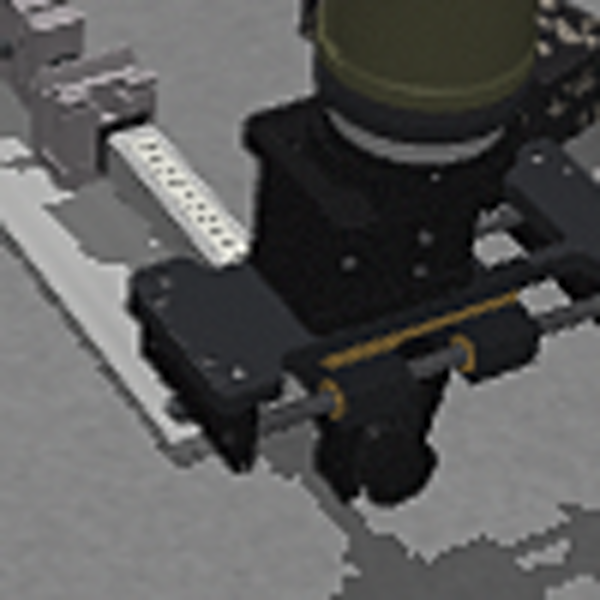

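View pics/pl1_t.png

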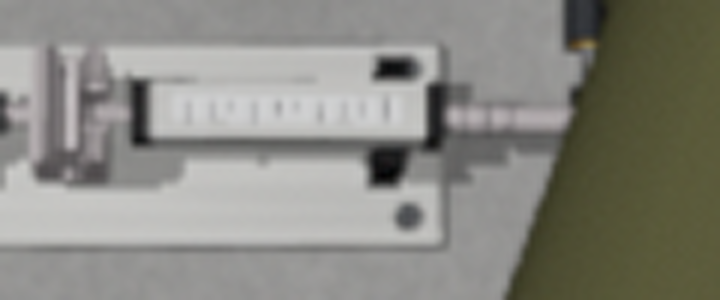

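```bash
python3 -m creep '[{"linear":[0,-0.002,0],"twist":[0,0,0],"fingers":1},{"linear":[0,-0.004,0],"twist":[0,0,0],"fingers":1},{"linear":[0,-0.006,0],"twist":[0,0,0],"fingers":1},{"linear":[0,-0.008,0],"twist":[0,0,0],"fingers":1},{"linear":[0,-0.008,0],"twist":[0,0,0],"fingers":1},{"linear":[0,-0.008,0],"twist":[0,0,0],"fingers":1}]' 40
python3 pv.py pl2
```

```text
time: 15.27
position: [0.6203, -0.1228, 0.057]
tool_rot: [0.009, 1.571, -0.002]
ft_force: [-0.3, 9.1, 3.9]
grip_width: 0.22
side flange end y [-0.1483 -0.1483 -0.148  -0.1479 -0.1479] flange pts mean [ 0.618  -0.146   0.0667]
top flange end y [-0.0972 -0.0972 -0.0968 -0.0957 -0.0956] flange pts mean [ 0.6241 -0.0955  0.0707]
F [-0.55  8.83  3.44] p [ 0.6203 -0.1227  0.057 ]
```

View pics/pl2_t.png

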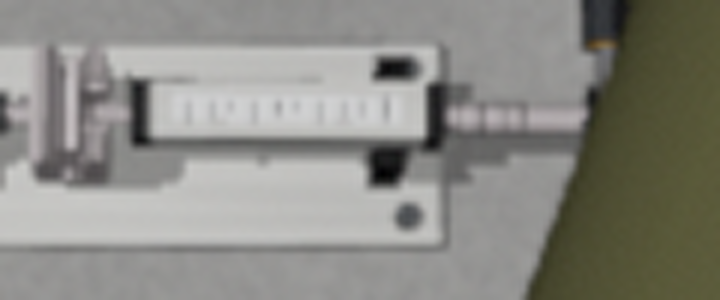

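```bash
cat > rod.py <<'E'
from h import *
im,d,W=cloud("top"); p=viewer.camera_params("top")
g=cv2.cvtColor(im,cv2.COLOR_RGB2GRAY)
# sample along axis line at height of rod top z=.071, y from -.02 to -.11
ys=np.arange(-.028,-.1105,-.001)
for xo in(-.002,.0,.002):
    X=np.stack([np.full_like(ys,.6192+xo)+.0087*(ys),ys,np.full_like(ys,.070)],-1); uv=proj(X,p).astype(np.float32)
    v=cv2.remap(g,uv[:,0].reshape(1,-1),uv[:,1].reshape(1,-1),cv2.INTER_LINEAR)[0]
    print(xo," ".join(f"{-a*1000:.0f}:{b}" for a,b in zip(ys,v)))
# barrel strip edges z=.077
ys=np.arange(.108,-.045,-.001)
X=np.stack([np.full_like(ys,.6198)+.0087*(ys),ys,np.full_like(ys,.077)],-1); uv=proj(X,p).astype(np.float32)
v=cv2.remap(g,uv[:,0].reshape(1,-1),uv[:,1].reshape(1,-1),cv2.INTER_LINEAR)[0]
print("barrel"," ".join(f"{a*1000:.0f}:{b}" for a,b in zip(ys,v) if a>.085 or a<-.02))
s=readout.get_state(); print(s["position"].round(4),s["ft_force"].round(2))
E
python3 rod.py
```

```text
-0.002 28:73 29:55 30:38 31:35 32:42 33:51 34:76 35:100 36:122 37:140 38:156 39:154 40:152 41:155 42:161 43:166 44:167 45:166 46:163 47:157 48:151 49:144 50:137 51:143 52:156 53:165 54:166 55:167 56:164 57:160 58:157 59:154 60:151 61:155 62:161 63:163 64:159 65:155 66:149 67:143 68:142 69:153 70:163 71:166 72:167 73:168 74:168 75:168 76:167 77:167 78:167 79:167 80:167 81:167 82:168 83:168 84:169 85:169 86:169 87:168 88:166 89:160 90:153 91:130 92:106 93:83 94:66 95:48 96:49 97:53 98:57 99:60 100:62 101:64 102:64 103:65 104:66 105:66 106:67 107:69 108:70 109:71 110:73
0.0 28:74 29:56 30:38 31:35 32:43 33:53 34:81 35:106 36:129 37:149 38:166 39:163 40:160 41:163 42:168 43:173 44:174 45:175 46:171 47:166 48:160 49:152 50:145 51:151 52:163 53:172 54:174 55:174 56:172 57:168 58:164 59:161 60:158 61:161 62:167 63:170 64:165 65:159 66:153 67:147 68:144 69:156 70:168 71:171 72:172 73:173 74:173 75:173 76:173 77:172 78:172 79:172 80:172 81:172 82:173 83:173 84:173 85:173 86:173 87:174 88:173 89:170 90:167 91:155 92:140 93:121 94:94 95:66 96:57 97:55 98:55 99:57 100:60 101:62 102:65 103:67 104
[... 326 characters left out ...]
:134 69:146 70:156 71:160 72:160 73:161 74:161 75:162 76:162 77:161 78:160 79:161 80:161 81:161 82:161 83:161 84:161 85:161 86:161 87:161 88:161 89:161 90:160 91:151 92:141 93:126 94:97 95:67 96:58 97:55 98:53 99:55 100:58 101:60 102:63 103:65 104:66 105:67 106:67 107:68 108:69 109:70 110:72
barrel 108:149 107:150 106:152 105:154 104:156 103:158 102:157 101:157 100:155 99:153 98:148 97:135 96:121 95:94 94:66 93:49 92:45 91:41 90:63 89:86 88:112 87:141 86:168 -20:191 -21:191 -22:192 -23:189 -24:183 -25:174 -26:132 -27:91 -28:64 -29:47 -30:34 -31:38 -32:43 -33:62 -34:87 -35:112 -36:129 -37:149 -38:152 -39:148 -40:146 -41:153 -42:159 -43:162 -44:163
[ 0.6203 -0.1227  0.057 ] [-0.32 10.33  3.65]
```

Mouth edge at y ≈ −0.034 and collar at ≈ −0.092, so the rod is out about 40 mm; the force (~9.3 N) agrees. The ring is not showing yet, so I pull 5.5 mm more.

```bash
python3 -m creep '[{"linear":[0,-0.001,0],"twist":[0,0,0],"fingers":1},{"linear":[0,-0.002,0],"twist":[0,0,0],"fingers":1},{"linear":[0,-0.0035,0],"twist":[0,0,0],"fingers":1},{"linear":[0,-0.0045,0],"twist":[0,0,0],"fingers":1},{"linear":[0,-0.0055,0],"twist":[0,0,0],"fingers":1},{"linear":[0,-0.0055,0],"twist":[0,0,0],"fingers":1},{"linear":[0,-0.0055,0],"twist":[0,0,0],"fingers":1},{"linear":[0,-0.0055,0],"twist":[0,0,0],"fingers":1}]' 40
python3 pv.py pl3; python3 rod.py | grep -v '^0.002\|^-0.002'
```

```text
time: 16.08
position: [0.6203, -0.1276, 0.057]
tool_rot: [0.009, 1.572, -0.001]
ft_force: [-0.6, 10.0, 3.5]
grip_width: 0.216
side flange end y [-0.1538 -0.1537 -0.1534 -0.1532 -0.1532] flange pts mean [ 0.6176 -0.1512  0.0665]
top flange end y [-0.1025 -0.1023 -0.102  -0.1019 -0.1004] flange pts mean [ 0.6234 -0.1005  0.0725]
F [-0.14 10.52  4.07] p [ 0.6203 -0.1276  0.057 ]
0.0 28:74 29:57 30:40 31:38 32:43 33:49 34:53 35:57 36:60 37:61 38:66 39:91 40:117 41:136 42:152 43:167 44:163 45:159 46:163 47:168 48:173 49:173 50:173 51:170 52:165 53:159 54:152 55:146 56:152 57:164 58:173 59:173 60:173 61:171 62:167 63:163 64:160 65:156 66:160 67:166 68:170 69:164 70:158 71:152 72:147 73:145 74:157 75:168 76:172 77:173 78:174 79:173 80:172 81:172 82:172 83:172 84:172 85:172 86:172 87:173 88:173 89:172 90:172 91:172 92:173 93:173 94:171 95:170 96:160 97:148 98:132 99:106 100:79 101:66 102:58 103:54 104:55 105:58 106:59 107:61 108:63 109:64 110:65
barrel 108:149 107:150 106:152 105:154 104:156 103:158 102:158 101:158 100:156 99:154 98:148 97:134 96:120 95:93 94:65 93:49 92:45 91:41 90:63 89:85 88:111 87:141 86:169 -20:192 -21:192 -22:193 -23:189 -24:183 -25:174 -26:132 -27:91 -28:65 -29:48 -30:35 -31:39 -32:44 -33:48 -34:52 -35:55 -36:56 -37:57 -38:73 -39:97 -40:118 -41:135 -42:151 -43:153 -44:150
[ 0.6203 -0.1276  0.057 ] [-0.5   9.36  4.15]
```

View pics/pl3_t.png

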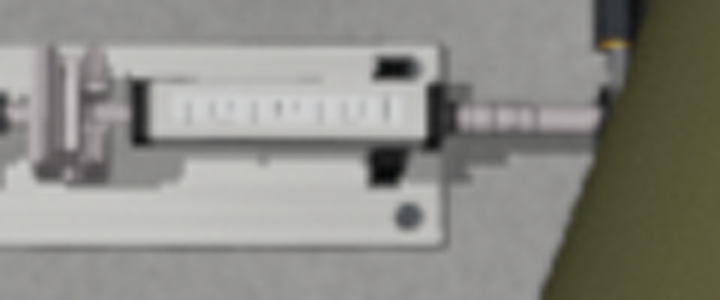

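The broad dark ring now shows fully at the mouth (443–460,115). The rod is out about 45 mm by collar, ring edge and force. I hold half a second and check it is steady.

```bash
python3 -m creep '[{"linear":[0,0,0],"twist":[0,0,0],"fingers":1},{"linear":[0,0,0],"twist":[0,0,0],"fingers":1},{"linear":[0,0,0],"twist":[0,0,0],"fingers":1},{"linear":[0,0,0],"twist":[0,0,0],"fingers":1},{"linear":[0,0,0],"twist":[0,0,0],"fingers":1},{"linear":[0,0,0],"twist":[0,0,0],"fingers":1},{"linear":[0,0,0],"twist":[0,0,0],"fingers":1},{"linear":[0,0,0],"twist":[0,0,0],"fingers":1}]' 40
python3 rod.py | grep -v '^0.002\|^-0.002' | cut -c1-330; python3 pv.py pl4
python3 - <<'E'
from h import *
im,d,W=cloud("top"); x,y,z=W[...,0],W[...,1],W[...,2]
m=(abs(x-.6203)<.009)&(y>-.028)&(y<.09)&(z>.069)&(z<.085); P=W[m]
c=np.polyfit(P[:,1],P[:,2],1); print("barrel top z mid",np.polyval(c,.03).round(4),"pitch deg",np.degrees(np.arctan(c[0])).round(2),len(P))
E
```

```text
time: 16.9
position: [0.6203, -0.1275, 0.057]
tool_rot: [0.009, 1.572, -0.001]
ft_force: [-0.4, 10.1, 3.6]
grip_width: 0.219
0.0 28:73 29:57 30:40 31:37 32:43 33:48 34:53 35:57 36:60 37:60 38:65 39:91 40:117 41:137 42:153 43:166 44:163 45:160 46:163 47:169 48:173 49:173 50:173 51:170 52:164 53:158 54:152 55:146 56:152 57:163 58:172 59:172 60:173 61:171 62:167 63:164 64:161 65:158 66:161 67:166 68:169 69:165 70:160 71:154 72:147 73:145 74:157 75:168 76
barrel 108:149 107:150 106:152 105:154 104:156 103:158 102:158 101:157 100:156 99:153 98:147 97:134 96:120 95:94 94:68 93:51 92:46 91:41 90:63 89:85 88:111 87:141 86:168 -20:192 -21:192 -22:193 -23:189 -24:183 -25:174 -26:132 -27:90 -28:64 -29:48 -30:35 -31:40 -32:45 -33:49 -34:52 -35:55 -36:55 -37:56 -38:72 -39:95 -40:117 -41:1
[ 0.6203 -0.1276  0.057 ] [-0.73  9.8   3.12]
side flange end y [-0.1534 -0.1533 -0.1533 -0.1532 -0.1532] flange pts mean [ 0.6178 -0.1512  0.0665]
top flange end y [-0.1024 -0.1022 -0.1017 -0.1013 -0.1006] flange pts mean [ 0.6234 -0.1005  0.0721]
F [-0.51  9.6   2.94] p [ 0.6202 -0.1276  0.057 ]
barrel top z mid 0.0755 pitch deg 0.04 337
```

Nothing moved: rod marks and TCP are unchanged, the pull is about 10 N, and the barrel is level. I hand in.

```bash
python3 -c "
from bench import job; print(job.close_job())"
```

```text
the job is handed in; nothing more can be done
None
```

I moved the balance from its rest into the rig, end plate down in the slot and barrel in the saddle. Then I drew the rod out to the broad ring and handed the job in at about 17 s, still gripping it (grip set to 40 N). No verdict is reported.

**Seating:** The barrel is level within 0.4° and its middle lies at y ≈ 0.030, against about 0.0315 for the rig's origin. Its top measured 75.5 mm; 77 mm would be exact, and the cameras are only good to about 2 mm.

**Pull:** Three checks agree on about 45 mm:
- The collar's distance from the mouth gives 45 mm.
- The broad ring is fully visible at the mouth, giving 45–46 mm.
- The pull of about 9.5–10 N matches the 10 N expected at the ring.

Marks, tool position and force did not change over the last second.

**Disagreements:**
- The cameras placed the gripped balance about 2 mm to one side of the tool reading, so I aligned it to the rig by the cameras alone.
- The networks at times named the rig's grip or the small look-alikes as parts of the balance. I dropped those reports.
- The jaws read about 19 mm on the 20 mm waist.
- I did not re-measure the bystanders at the end; the arm never came down near any of them.

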